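# Dose and run the bench coffee grinder

## Robot

A 6-joint arm with a two-finger parallel gripper is mounted at the origin on a cart in front of the work surface, level with it; the furniture and walls round the work are solid. World frame = base frame: x ahead of the robot, y to its left, z up, the work surface at z = 0. Lengths are in m, angles in degrees, forces in N, time in s.
With the tool pointing down it reaches from about 0.4 to 0.825 m from the base axis. Payload 7 kg.
Tool frame: the origin (TCP) lies midway between the tips of the shut fingers; the grasp point (between the pads) lies 19 mm behind it (ctrl.hold_point_z is the distance from the TCP to the grasp point, in m); z points along the fingers, y is the line along which they close (so a half turn about z gives the same grasp; the last joint's range is limited). The gripper opens to 88 mm and grips with 3 to 60 N. Pads are 19 mm wide; open, the fingers measure 130 mm over their backs; the gripper's body (78 mm by 193 mm) begins 47 mm behind the grasp point.
Start: joints at [-50.816, 20.546, 0.682, 0, -70.136, -16.507], TCP at [0.26, -0.623, 0.227] pointing down, gripper open.
Joint ranges: [-176.03, 176.03], [-82.01, 121.73], [-58.28, 71.71], [-173.87, 95.51], [-174.79, -0.11], [-173.66, 173.66]. Speed limits (degrees/s): [136.94, 136.94, 172.46, 180, 180, 180].

## Interface

Orientations are given as [roll, pitch, yaw] about the fixed x, y, z axes, in that order (R = Rz(yaw) Ry(pitch) Rx(roll)).
In Python, from plant import ctrl gives the robot as it stands.
- The arm moves only by the tool apply_moves, never from a script. Its argument "deltas" is a list of rows, each an object with "fingers": the finger opening in mm, from 0 to 87.6; "delta_pos": the shift along the tool's x, y, z in mm, a list of three; "angular": the turn, a rotation vector about the tool's x, y, z in degrees, a list of three. A call has 1 to 10 rows; each row is the pose to reach, as a shift and turn from the pose commanded when the call began, along the tool's axes at that moment; what a row does not reach only later rows make up. A row lasts 1/10 s, in which the tool goes at most 50 mm and 8.59 degrees, less where a joint would pass 70% of its speed; a pose out of reach is approached as far as the arm can. A call with a gripper value outside its range is refused whole. The fingers move at their own pace and stop on an object; the grip force is fixed at half the most. Time passes only in rows, so rows that repeat a pose let the fingers close. It gives the time, the measured TCP pose, the force, the opening and the grip force at its end, in the units of the state.
- ctrl.get_obs(): the state, without advancing time (a new reading comes with each control period).
- ctrl.snapshot(name): name is "scene" or "side" or "wrist"; returns the picture (384x512x3 uint8, red, green, blue); there is no depth.
- ctrl.camera_params(name): a dict with "fx", "fy", "cx", "cy" (pixels), "cam_to_world" (4x4, takes a point from camera to world coordinates); the wrist camera has in their place "mount" (4x4, takes a point from camera to tool coordinates, whose origin is the TCP and whose axes are the flange's). Camera axes: x right, y up, looking along -z (the intrinsics and any distortion apply to the point x, -y, -z); pixel columns grow to the right and rows downward; lengths in m; the calibration is good to about 2 mm. A picture is of the moment at which its call begins: read the wrist's pose just before it. camera_params takes no time and is no camera call.
- ctrl.close_job(): hands the job in; it is judged then, once.
The state is a dict: "clock": time; "joint_pos": joint angles; "qvel": joint speeds; "tau": joint torques, N m; "tool_pos": TCP position; "orientation": TCP orientation; "force": force on the tool from outside, world axes, zero at the start; "moment": the same for the moment, N m; "opening": finger opening in m; "gripper_force": force on a finger pad.
Only numpy, scipy, OpenCV 4.12 (cv2) and the standard library are available. Lean on these libraries where they do the work, as an engineer would, in place of code of your own. Each camera call takes 0.05 s, during which the arm holds its last target. There are 200 camera calls.

## Task

On the coffee grinder, pull the sprung dose slide out to the long scale line, keep it there for a second without running past the last short line, then let it go back home. After that turn the sprung dial clockwise past the first two clicks to the third (the three-dot mark) and hold it there: finish while still holding the dial at three, because it springs back if let go. Leave the mug under the spout and the jar beside the grinder where they stand.

Things in the scene. Friction and masses are not known exactly. Their poses are not given: they have to be found in the camera images.
- grinder: Coffee grinder, fixed. Origin: centre of its control deck's underside; x to its back, y to its left, z up. Aluminium deck 200 (x) x 240 (y) x 60 mm high: dose slide on the left (y +65 mm), dial on the right (x -20, y -60). Dark tower behind (x 97 to 203, y -70 to 70 mm, 205 high; clear hopper to 322). A spout on the tower's right (to y -138, z 120 to 173 mm) hangs over the mug.
- dose_tab: Black upright tab of the dose slide, 22 (x) x 16 (y) x 28 mm high; origin at its centre, 78 mm above the table; axes as the grinder's. Its underside is 4 mm above the deck. It slides along the grinder's -x (to the front); a thin steel pointer at its middle runs along a scale of dark lines on its left.
- dose_slide (a joint): How far the dose slide is pulled out, m: 0 = home, stop at 0.060. Scale lines at 0, 10, 20, 30, 40 and 50 mm; the 40 mm one is more than twice as long (26 against 10 mm). The spring pulls it home with 2 N at 0, 6 N at 40 mm; let go, it runs home by itself.
- long_line (a point): Where the centre of dose_tab stands (within 1 mm) when its pointer is level with the long line, 40 mm out.
- dial_bar: Black bar grip of the dial, 52 (x) x 15 (y) x 30 mm high; origin at its centre on the dial's axis, 82 mm above the table; x along the bar to its pointer end (thin steel nose), z up. It stands on a steel disc, radius 32 mm, whose top is 7 mm above the deck. At rest it points 0.525 rad left (counter-clockwise) of the grinder's x; at the third click 0.525 rad right of it.
- dial (a joint): Dial angle, rad, growing clockwise seen from above: 0 at rest (off); clicks at 0.35 (one dot on the deck by the pointer), 0.70 (two dots), 1.05 (three dots); stop at 1.40 (four dots). The return spring (0.07 N m at 0, 0.165 N m at 1.05) is stronger than the clicks (about 0.03 N m): let go, the dial returns to 0 from anywhere.
- mug: Two-tone mug, 90 mm across, 105 mm high, under the spout behind the deck's right end, handle away from the tower. Origin: table level, middle of its outline with handle (16 mm from the cup's axis). To be left alone.
- bean_jar: Glass jar with a dark lid, 65 mm across, 86 mm high, on the left of the tower. Origin: centre of the underside. To be left alone.

How it is judged:
By the outcome, as a careful person would: the job done as asked, in the order asked, and still so for the second after the job is handed in, while the arm keeps its last pose, push and grip.
It also fails if it takes over 45 s, if anything falls off the work surface, if the arm or the gripper's body presses on something with over 40 N, if the wrist force passes 120 N, or if a joint passes its speed limit or range.

## Working session

There is one attempt and no reset: what is moved stays moved. The work goes in short steps, Python scripts to look and compute and a tool call to move; the robot and the scene stay as the last step left them, time stands still between calls to the robot, and variables do not carry over. Pictures are saved under pics/ and viewed, at most 10 in all, crops included, and the job is handed in when it is done.

Besides the shell and the picture viewer there is one more tool, called as name([rows], argument=value, ...), one row to a line, values as JSON. apply_moves: Moves the arm, as the interface text tells. Its arguments: {"type":"object","properties":{"deltas":{"type":"array"}},"required":["deltas"]}

```bash
mkdir -p pics; python3 - <<'E'
from plant import ctrl
import cv2,numpy as np
np.set_printoptions(precision=4,suppress=True)
for n in("scene","side"):
    cv2.imwrite(f"pics/{n}0.png",ctrl.snapshot(n)[:,:,::-1])
    p=ctrl.camera_params(n);print(n,p)
print(ctrl.camera_params("wrist"));o=ctrl.get_obs();print(o['clock'],o['tool_pos'],o['orientation'],ctrl.hold_point_z)
a=[cv2.imread(f"pics/{n}0.png") for n in("scene","side")]
E
```

```text
scene {'fx': 463.6372431935808, 'fy': 463.6372431935808, 'cx': 257.1863668065696, 'cy': 200.4339358774193, 'cam_to_world': array([[-0.8614,  0.3499, -0.3683,  0.2874],
       [-0.508 , -0.5944,  0.6234,  0.5432],
       [-0.0009,  0.724 ,  0.6898,  0.7051],
       [ 0.    ,  0.    ,  0.    ,  1.    ]])}
side {'fx': 349.42043046881935, 'fy': 349.42043046881935, 'cx': 254.32154438786168, 'cy': 191.18141497205224, 'cam_to_world': array([[-0.9082,  0.2152, -0.3591,  0.3258],
       [-0.4184, -0.4927,  0.763 ,  0.5935],
       [-0.0128,  0.8432,  0.5375,  0.5299],
       [ 0.    ,  0.    ,  0.    ,  1.    ]])}
{'fx': 277.54687533344475, 'fy': 277.54687533344475, 'cx': 253.45964831133455, 'cy': 190.72911397107816, 'mount': array([[ 0.0004,  0.9509,  0.3095,  0.0838],
       [ 1.    , -0.0005,  0.0002,  0.0005],
       [ 0.0003,  0.3095, -0.9509, -0.1579],
       [ 0.    ,  0.    ,  0.    ,  1.    ]])}
0.1 [ 0.2601 -0.6224  0.2257] [ 179.9178   -0.0077 -157.3261] 0.0188
```

View pics/scene0.png

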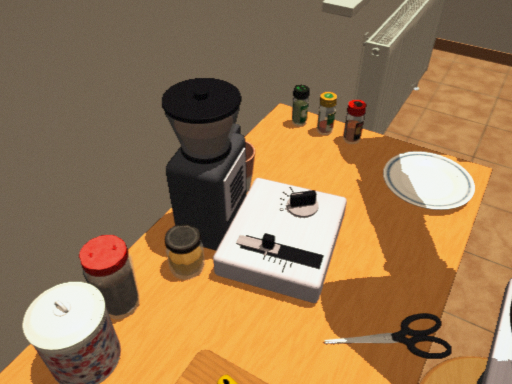

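View pics/side0.png

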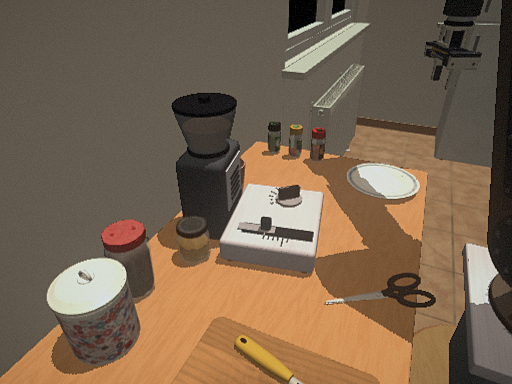

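The scene view shows the deck top with corners near (258,180), (346,206), (312,292) and (218,262). The dose tab is at about (268,240) and the dial bar at (302,199). The side view shows the same layout. Next I cast the deck top and the tab onto their planes.

```bash
cat > h.py <<'E'
import cv2,numpy as np
from scipy.spatial.transform import Rotation as R
from plant import ctrl
np.set_printoptions(precision=4,suppress=True)
def cast(p,T,uv,z):
    uv=np.atleast_2d(uv).astype(float)
    d=np.c_[(uv[:,0]-p['cx'])/p['fx'],-(uv[:,1]-p['cy'])/p['fy'],-np.ones(len(uv))]@T[:3,:3].T
    return T[:3,3]+d*((z-T[2,3])/d[:,2])[:,None]
def proj(p,T,X):
    c=(np.atleast_2d(X)-T[:3,3])@T[:3,:3]
    return np.c_[p['cx']-p['fx']*c[:,0]/c[:,2],p['cy']+p['fy']*c[:,1]/c[:,2]]
def tool():
    o=ctrl.get_obs();T=np.eye(4);T[:3,:3]=R.from_euler('xyz',o['orientation'],degrees=True).as_matrix();T[:3,3]=o['tool_pos'];return T
E
python3 - <<'E'
from h import *
for n,roi in(("scene",(205,170,360,305)),("side",(215,175,335,275))):
    im=cv2.imread(f"pics/{n}0.png");p=ctrl.camera_params(n);T=p['cam_to_world']
    hsv=cv2.cvtColor(im,cv2.COLOR_BGR2HSV);x0,y0,x1,y1=roi
    m=np.zeros(im.shape[:2],np.uint8)
    m[y0:y1,x0:x1]=((hsv[...,1]<60)&(hsv[...,2]>185))[y0:y1,x0:x1]*255
    c=max(cv2.findContours(m,cv2.RETR_EXTERNAL,cv2.CHAIN_APPROX_NONE)[0],key=cv2.contourArea)[:,0]
    w=cast(p,T,c,.06)[:,:2]
    r=cv2.minAreaRect((w*1000).astype(np.float32));print(n,r,cv2.boxPoints(r))
    g=cv2.cvtColor(im,cv2.COLOR_BGR2GRAY);k=np.zeros_like(m);cv2.fillPoly(k,[cv2.convexHull(c)],255);k=cv2.erode(k,np.ones((7,7)))
    d=((g<40)&(k>0)).astype(np.uint8)
    N,l,s,ce=cv2.connectedComponentsWithStats(d)
    for i in range(1,N):
        if s[i,4]>30:print(s[i],ce[i],cast(p,T,ce[i],.08))
im=cv2.imread("pics/scene0.png")[170:305,205:360]
cv2.imwrite("pics/c.png",cv2.resize(im,None,fx=4.4,fy=4.4,interpolation=cv2.INTER_CUBIC))
E
```

```text
scene ((552.1593627929688, -4.4723358154296875), (195.12107849121094, 235.30908203125), 11.306990623474121) [[ 433.4243   91.7703]
 [ 479.5605 -138.9716]
 [ 670.8944 -100.715 ]
 [ 624.7583  130.0269]]
[291 192  25  15 277] [302.6029 199.2816] [[ 0.5462 -0.0697  0.08  ]]
[262 234  13  15 139] [267.9856 241.4748] [[0.5505 0.0601 0.08  ]]
[268 245  54  23 544] [298.7537 256.0037] [[0.488  0.0621 0.08  ]]
[242 246  22   7  39] [252.4872 248.9744] [[0.5654 0.0892 0.08  ]]
side ((554.7324829101562, -5.789825439453125), (193.62466430664062, 233.2623291015625), 11.306575775146484) [[ 436.9325   89.5969]
 [ 482.6656 -139.1383]
 [ 672.5325 -101.1765]
 [ 626.7993  127.5587]]
```

View pics/c.png

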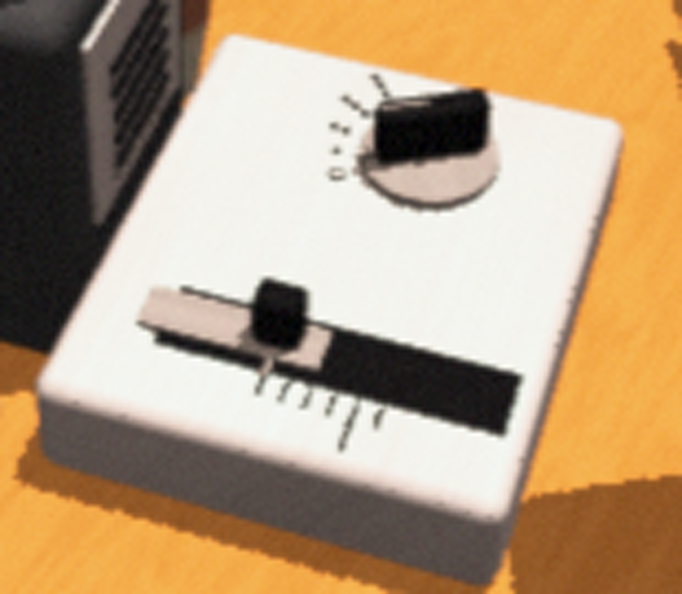

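The deck fits 195 x 235 mm (with rounded edges), centred at (0.553, -0.005) with yaw 11.3°. The dial and tab rays agree with the given offsets. I'll go to hover over the tab.

apply_moves([
  {"fingers":60,"delta_pos":[-15,15,0],"angular":[0,0,1]},
  {"fingers":60,"delta_pos":[-45,44,0],"angular":[0,0,2]},
  {"fingers":60,"delta_pos":[-78,76,0],"angular":[0,0,3]},
  {"fingers":60,"delta_pos":[-111,108,0],"angular":[0,0,4]},
  {"fingers":60,"delta_pos":[-144,140,0],"angular":[0,0,5]},
  {"fingers":60,"delta_pos":[-177,172,0],"angular":[0,0,6]},
  {"fingers":60,"delta_pos":[-210,204,0],"angular":[0,0,7]},
  {"fingers":60,"delta_pos":[-243,236,0],"angular":[0,0,8]},
  {"fingers":60,"delta_pos":[-270,262,0],"angular":[0,0,9]},
  {"fingers":60,"delta_pos":[-300,292,0],"angular":[0,0,11.4]},
])

```text
clock: 1.1
tool_pos: [0.4246, -0.2361, 0.2265]
orientation: [180.0, -0.0, -168.8]
force: [1.2, -0.3, 0.7]
opening: 0.0602
gripper_force: 0.0
```

apply_moves([
  {"fingers":60,"delta_pos":[-22,33,0],"angular":[0,0,0]},
  {"fingers":60,"delta_pos":[-48,71,0],"angular":[0,0,0]},
  {"fingers":60,"delta_pos":[-75,110,0],"angular":[0,0,0]},
  {"fingers":60,"delta_pos":[-101,149,0],"angular":[0,0,0]},
  {"fingers":60,"delta_pos":[-128,188,10],"angular":[0,0,0]},
  {"fingers":60,"delta_pos":[-154,227,20],"angular":[0,0,0]},
  {"fingers":60,"delta_pos":[-174,256,28],"angular":[0,0,0]},
  {"fingers":60,"delta_pos":[-181,266,30],"angular":[0,0,0]},
  {"fingers":60,"delta_pos":[-181,266,30],"angular":[0,0,0]},
  {"fingers":60,"delta_pos":[-181,266,30],"angular":[0,0,0]},
])

```text
clock: 2.1
tool_pos: [0.5495, 0.0581, 0.1964]
orientation: [-180.0, -0.0, -168.7]
force: [0.0, -0.4, -0.1]
opening: 0.0601
gripper_force: 0.0
```

```bash
python3 - <<'E'
from h import *
T=tool();im=ctrl.snapshot("wrist");cv2.imwrite("pics/w1.png",im[:,:,::-1]);p=ctrl.camera_params("wrist")
np.save("T1.npy",T);print(T,ctrl.get_obs()['joint_pos'])
for z in(.06,.092):print(z,proj(p,T@p['mount'],[[.5505,.06,z],[.546,-.0697,z]]))
E
```

```text
[[-0.9807 -0.1958 -0.0008  0.5495]
 [-0.1958  0.9807 -0.0004  0.0581]
 [ 0.0008 -0.0002 -1.      0.1964]
 [ 0.      0.      0.      1.    ]] [  26.3048   10.3436  -17.4099    0.0009  -62.26   -105.056 ]
0.06 [[254.5685 181.7018]
 [136.6085 154.8769]]
0.092 [[254.6729 190.6486]
 [123.2516 161.0686]]
```

View pics/w1.png

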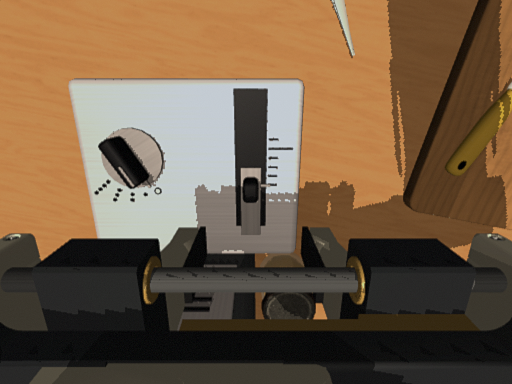

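The wrist view shows the tab at about (251,190) and its pointer at about (266,186). The long line is at (281,149), and the dial bar runs from (107,145) to (140,185). I'll refine these numerically.

```bash
python3 - <<'E'
from h import *
im=cv2.imread("pics/w1.png");g=cv2.cvtColor(im,cv2.COLOR_BGR2GRAY);T=np.load("T1.npy");p=ctrl.camera_params("wrist");C=T@p['mount']
print(g[172:210:2,236:292:2])
print("lines",g[130:212,274:278].mean(1).astype(int))
print("long",g[140:158,285:291].mean(1).astype(int))
m=((g<60)).astype(np.uint8);m[:, :90]=0;m[:,170:]=0;m[:120]=0;m[200:]=0
N,l,s,ce=cv2.connectedComponentsWithStats(m)
for i in range(1,N):
    if s[i,4]>100:
        c=max(cv2.findContours((l==i).astype(np.uint8),0,1)[0],key=len)[:,0]
        print(s[i],ce[i],cast(p,C,ce[i],.085),cv2.minAreaRect((cast(p,C,c,.09)[:,:2]*1000).astype(np.float32)))
E
```

```text
[[ 33  35  74 171 163 160 166 171 166 164 169 161 143  32  32 151 207 204
  204 204 203 202 201 201 203 202 203 203]
 [ 34  35  72 171 163 160 168 172 167 166 168 159 139  30  28 167 145 144
  172 170 170 204 203 202 202 202 202 202]
 [ 33  35  66 172 166 162 141 145 142 143 172 161 137  27  31 163  87  49
   51  51  67 204 202 202 202 202 202 201]
 [ 32  33  64 174 101  16  10  10   7  10  73 160 135  30  32 117 209 207
  207 206 204 201 202 201 202 201 201 201]
 [ 34  35  65 173  14   3   8   6   7   9   1 123 134  30  31 162 205 203
  202 201 202 202 202 201 201 201 201 201]
 [ 39  35  62 174   0   7  10   7   7   7   0  73 105  27  28 162 206 207
  207 209 202 202 202 200 201 202 202 202]
 [ 40  33  64 136   8  20  15  20  20  21  13  55  80 103 101 111 100  57
   54  79  80 204 202 202 201 202 201 201]
 [ 34  15  43 103  18  35  33  33  32  34  15  54  72 118 119 153 152 177
  187 187 185 202 202 202 200 201 202 201]
 [ 18  16  33  53  22  37  37  36  36  37  17  43  88  28  26 162 204 203
  203 202 203 202 202 201 201 201 200 202]
 [ 19  16  32  55  11  36  33  32  33  33  16  
[... 1019 characters left out ...]
  93  88  85  91  94  91  91  91  88  53  15  14 128 124 124
  124 125 123 124 124 124 123 123 122 123]]
lines [201 201 201 202 201 202 206 207 112  47 145 198 204 202 202 204 207 149
  63  67 188 207 203 202 203 206 169  86  58 185 206 202 201 202 205 206
 118  60 153 198 202 202 203 205 177 104  81 187 205 202 202 204 205 163
 102 103 190 205 202 201 202 203 204 177 134 124 125 124 123 128 130 128
 125 121 124 126 124 124 124 124 124 124]
long [201 202 202 202 202 205 207 135  51  70 189 206 203 201 202 201 202 201]
[  99  137   51   51 1246] [123.8435 160.3034] [[ 0.5472 -0.0722  0.085 ]] ((548.2473754882812, -68.35430908203125), (55.29011535644531, 25.365928649902344), 41.31301498413086)
```

```bash
python3 - <<'E'
from h import *
T=np.load("T1.npy");p=ctrl.camera_params("wrist");C=T@p['mount']
q=cast(p,C,[[243.5,193],[257.5,193],[250.5,184],[250.5,202.5]],.092)
pt=cast(p,C,[[275,184.6],[275,148.4]],.061)
def loc(w): return (np.linalg.inv(T)@np.c_[w,np.ones(len(w))].T).T[:,:3]*1000
print(q,loc(q));print(pt,loc(pt))
print(loc(np.array([[.5472,-.0705,.08]])))
E
```

```text
[[0.5551 0.0496 0.092 ]
 [0.5524 0.0632 0.092 ]
 [0.5446 0.0546 0.092 ]
 [0.5636 0.0584 0.092 ]] [[ -3.9078  -9.3981 104.3963]
 [ -3.8998   4.552  104.3933]
 [  5.4511  -2.3957 104.4025]
 [-13.9951  -2.4522 104.3864]]
[[0.5491 0.0827 0.061 ]
 [0.51   0.0739 0.061 ]] [[ -4.4891  24.2801 135.3885]
 [ 35.5188  23.306  135.4219]]
[[  27.3348 -125.5957  116.4474]]
```

The lines are 40.0 mm apart as given, so the scale checks out. The tab is at tool offset (-4, -2.4), so I'll descend.

apply_moves([
  {"fingers":50,"delta_pos":[-4,-2.4,15],"angular":[0,0,0]},
  {"fingers":45,"delta_pos":[-4,-2.4,45],"angular":[0,0,0]},
  {"fingers":45,"delta_pos":[-4,-2.4,75],"angular":[0,0,0]},
  {"fingers":45,"delta_pos":[-4,-2.4,100],"angular":[0,0,0]},
  {"fingers":45,"delta_pos":[-4,-2.4,118],"angular":[0,0,0]},
  {"fingers":45,"delta_pos":[-4,-2.4,127],"angular":[0,0,0]},
  {"fingers":45,"delta_pos":[-4,-2.4,127],"angular":[0,0,0]},
  {"fingers":45,"delta_pos":[-4,-2.4,127],"angular":[0,0,0]},
])

```text
clock: 2.95
tool_pos: [0.5549, 0.0566, 0.0706]
orientation: [180.0, 0.1, -168.8]
force: [1.2, -0.0, 0.3]
opening: 0.0452
gripper_force: 0.0
```

apply_moves([
  {"fingers":30,"delta_pos":[0,0,0],"angular":[0,0,0]},
  {"fingers":20,"delta_pos":[0,0,0],"angular":[0,0,0]},
  {"fingers":10,"delta_pos":[0,0,0],"angular":[0,0,0]},
  {"fingers":10,"delta_pos":[0,0,0],"angular":[0,0,0]},
  {"fingers":10,"delta_pos":[0,0,0],"angular":[0,0,0]},
  {"fingers":10,"delta_pos":[0,0,0],"angular":[0,0,0]},
  {"fingers":10,"delta_pos":[0,0,0],"angular":[0,0,0]},
])

```text
clock: 3.65
tool_pos: [0.5547, 0.0556, 0.0699]
orientation: [-179.9, -0.0, -168.7]
force: [3.2, -8.0, 0.4]
opening: 0.0159
gripper_force: 30.0
```

apply_moves([
  {"fingers":10,"delta_pos":[2,-1,0],"angular":[0,0,0]},
  {"fingers":10,"delta_pos":[7,-1,0],"angular":[0,0,0]},
  {"fingers":10,"delta_pos":[14,-1,0],"angular":[0,0,0]},
  {"fingers":10,"delta_pos":[21,-1,0],"angular":[0,0,0]},
  {"fingers":10,"delta_pos":[28,-1,0],"angular":[0,0,0]},
  {"fingers":10,"delta_pos":[34,-1,0],"angular":[0,0,0]},
  {"fingers":10,"delta_pos":[38,-1,0],"angular":[0,0,0]},
  {"fingers":10,"delta_pos":[40,-1,0],"angular":[0,0,0]},
  {"fingers":10,"delta_pos":[40,-1,0],"angular":[0,0,0]},
])

```text
clock: 4.55
tool_pos: [0.5163, 0.0479, 0.07]
orientation: [-180.0, 0.1, -168.7]
force: [5.6, -5.6, -3.3]
opening: 0.0157
gripper_force: 30.0
```

```bash
python3 - <<'E'
from h import *
o=ctrl.get_obs();print(o['tool_pos'],o['force'])
im=ctrl.snapshot("wrist")[:,:,::-1];cv2.imwrite("pics/w2.png",im)
im=ctrl.snapshot("scene")[:,:,::-1];cv2.imwrite("pics/s2.png",im)
w=cv2.imread("pics/w2.png");s=cv2.resize(im[195:305,205:345],None,fx=3.6,fy=3.6,interpolation=cv2.INTER_CUBIC)
h=np.zeros((396,0,3),np.uint8)
a=cv2.resize(w[150:384,130:400],None,fx=1.1,fy=1.1)
H=max(a.shape[0],s.shape[0]);f=lambda x:cv2.copyMakeBorder(x,0,H-x.shape[0],0,0,0)
cv2.imwrite("pics/p2.png",np.hstack([f(a),f(s)])[:, :800])
E
```

```text
[0.5163 0.0479 0.07  ] [ 5.6143 -5.578  -3.3382]
```

View pics/p2.png

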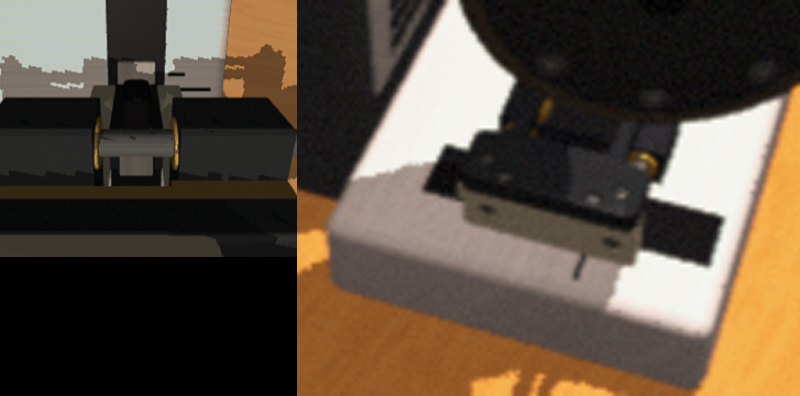

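The wrist view shows the gripper holding the tab next to the long line (about row 231 in the full picture). The tool has moved 39.2 mm along the slide. I'll add 0.8 mm, hold, and check the tab and line in the picture.

apply_moves([
  {"fingers":10,"delta_pos":[0.8,0,0],"angular":[0,0,0]},
  {"fingers":10,"delta_pos":[0.8,0,0],"angular":[0,0,0]},
  {"fingers":10,"delta_pos":[0.8,0,0],"angular":[0,0,0]},
])

```text
clock: 4.95
tool_pos: [0.5158, 0.0478, 0.07]
orientation: [-180.0, 0.1, -168.7]
force: [7.0, -4.9, -3.2]
opening: 0.0158
gripper_force: 30.0
```

```bash
python3 - <<'E'
from h import *
T=tool();p=ctrl.camera_params("wrist");C=T@p['mount'];print(T[:3,3])
im=cv2.imread("pics/w2.png")*0+ctrl.snapshot("wrist")[:,:,::-1];g=cv2.cvtColor(im,cv2.COLOR_BGR2GRAY)
print(g[205:245,288:296].mean(1).astype(int),g[205:245,284:294].min(1))
print("tab",g[200:250:1,246:258:3].T)
t1=np.load("T1.npy")
# predicted line position from first view, and tab front faces
L=cast(p,t1@p['mount'],[[281,148.4]],.061);print("line pred",L,proj(p,C,L))
w=lambda a:(T@np.r_[np.array(a),1])[:3]
for z in(.064,.092):
    X=w([.011,0,0]);X[2]=z;print(z,proj(p,C,X))
E
```

```text
[0.5158 0.0478 0.07  ]
[114 115 116 119 128 127 126 125 123 123 123  71  20   6  42 111 120 117
 118 120 122 122  99  78  76  59  45  47  56  64  62  60  58  35  14  10
  11  13  12  12] [111 111 112 118 118 115 113 114 118 118 119  67  16   2  39 109 120 117
 117 119 122 121  85  55  53  55  54  55  55  54  54  55  55  34  13   8
   8  10  11  10]
tab [[ 36  36  35  19  18  35  54  74  83  83  83  84  82  82  82  82  84  82
   81  83  83  85  48  11   0   5   9   4   3   4   8   2   2   4   7   5
    7   2   1   9   4   5   6  10  10  12  13  11   9  12]
 [ 36  36  35  33  26  37  58  75  85  87  86  86  85  86  86  85  86  85
   86  85  86  71  33   3   2   0   2   6   3   6   7   6   4   6   5   7
    4   7  10   0  10   6   9  10  11  14  10  14  13  12]
 [ 36  34  21  21  20  37  57  77  87  89  87  85  87  85  86  87  88  88
   88  90  89  76  35   4   1   0   6   7   3   3   5   3   6   7   3   3
    5   5   7   6   8   6  11   9  13  13   8  13  13  11]
 [ 33  35  35  35  32  56 101 139 155 155 156 157 156 158 159 108  85  87
   87  89  90  74  36   4   3   6   6   2   7   3   3   3   4   5   7   4
    6   5   6   8   6   9   7   9  12  12  14  16  12  14]]
line pred [[0.5088 0.0801 0.061 ]] [[302.4098 232.1875]]
0.064 [[252.6035 219.6145]]
0.092 [[252.4032 240.6473]]
```

```bash
python3 - <<'E'
from h import *
T=tool();p=ctrl.camera_params("wrist");t1=np.load("T1.npy")
a=cv2.cvtColor(cv2.imread("pics/w1.png"),6);print(a[172:184,246:256:3].T)
e1=cast(p,t1@p['mount'],[[251,177.2]],.064);e2=cast(p,T@p['mount'],[[252,226.0-4.3]],.064)
print(e1,e2,(e2-e1)@np.array([-.9806,-.196,0]))
g=cv2.cvtColor(ctrl.snapshot("wrist"),7);cv2.imwrite("pics/w3.png",g);print(g[222:240,302:316:3].T)
E
```

```text
[[160 159 160 164 162  88  16   0   3   5   7  16]
 [170 168 170 172 144  71  13   0   5   7   9  11]
 [166 166 167 169 142  70   7   5   7   3   7  15]
 [168 167 169 171 171 106  33   2   1   4   5  12]]
[[0.5452 0.055  0.064 ]] [[0.5066 0.0456 0.064 ]] [0.0397]
[[117 117 119 120 124 121 120 122  63   8  10  63 114 124 121 122  74  22]
 [117 118 118 120 121 121 121 123  63  10  14  64 114 123 121 121  72  25]
 [117 116 119 121 121 121 121 123  63   9  11  62 113 123 120 120  71  24]
 [116 118 118 120 122 120 121 121  70  19  15  63 114 122 119 121  73  25]
 [116 117 119 122 121 121 120 121  71  18  12  63 113 122 120 120  73  24]]
```

Tool travel and tab edge both give 39.7 mm. I'll add 0.3 mm and hold for over a second, then guide it home and release.

apply_moves([
  {"fingers":10,"delta_pos":[0.3,0,0],"angular":[0,0,0]},
  {"fingers":10,"delta_pos":[0.3,0,0],"angular":[0,0,0]},
  {"fingers":10,"delta_pos":[0.3,0,0],"angular":[0,0,0]},
  {"fingers":10,"delta_pos":[0.3,0,0],"angular":[0,0,0]},
  {"fingers":10,"delta_pos":[0.3,0,0],"angular":[0,0,0]},
  {"fingers":10,"delta_pos":[0.3,0,0],"angular":[0,0,0]},
  {"fingers":10,"delta_pos":[0.3,0,0],"angular":[0,0,0]},
  {"fingers":10,"delta_pos":[0.3,0,0],"angular":[0,0,0]},
  {"fingers":10,"delta_pos":[0.3,0,0],"angular":[0,0,0]},
  {"fingers":10,"delta_pos":[0.3,0,0],"angular":[0,0,0]},
])

```text
clock: 6.05
tool_pos: [0.5156, 0.0478, 0.07]
orientation: [-180.0, 0.1, -168.7]
force: [6.8, -5.6, -3.0]
opening: 0.0155
gripper_force: 30.0
```

apply_moves([
  {"fingers":10,"delta_pos":[0,0,0],"angular":[0,0,0]},
  {"fingers":10,"delta_pos":[0,0,0],"angular":[0,0,0]},
  {"fingers":10,"delta_pos":[0,0,0],"angular":[0,0,0]},
  {"fingers":10,"delta_pos":[-5,0,0],"angular":[0,0,0]},
  {"fingers":10,"delta_pos":[-12,0,0],"angular":[0,0,0]},
  {"fingers":10,"delta_pos":[-20,0,0],"angular":[0,0,0]},
  {"fingers":10,"delta_pos":[-28,0,0],"angular":[0,0,0]},
  {"fingers":10,"delta_pos":[-35,0,0],"angular":[0,0,0]},
  {"fingers":10,"delta_pos":[-40,0.5,0],"angular":[0,0,0]},
  {"fingers":10,"delta_pos":[-40.5,0.5,0],"angular":[0,0,0]},
])

```text
clock: 7.05
tool_pos: [0.5547, 0.0556, 0.0699]
orientation: [-179.9, 0.0, -168.7]
force: [3.2, -7.2, 2.0]
opening: 0.0157
gripper_force: 30.0
```

apply_moves([
  {"fingers":25,"delta_pos":[0,0,0],"angular":[0,0,0]},
  {"fingers":40,"delta_pos":[0,0,0],"angular":[0,0,0]},
  {"fingers":45,"delta_pos":[0,0,0],"angular":[0,0,0]},
  {"fingers":50,"delta_pos":[0,0,0],"angular":[0,0,0]},
  {"fingers":50,"delta_pos":[0,0,-15],"angular":[0,0,0]},
  {"fingers":50,"delta_pos":[0,0,-45],"angular":[0,0,0]},
  {"fingers":50,"delta_pos":[0,0,-80],"angular":[0,0,0]},
  {"fingers":50,"delta_pos":[0,0,-110],"angular":[0,0,0]},
  {"fingers":50,"delta_pos":[0,0,-127],"angular":[0,0,0]},
  {"fingers":50,"delta_pos":[0,0,-127],"angular":[0,0,0]},
])

```text
clock: 8.05
tool_pos: [0.5552, 0.057, 0.1996]
orientation: [180.0, 0.3, -168.7]
force: [0.3, -0.6, -0.3]
opening: 0.0502
gripper_force: 0.0
```

```bash
python3 - <<'E'
from h import *
T=tool();im=ctrl.snapshot("wrist");cv2.imwrite("pics/w4.png",im[:,:,::-1]);p=ctrl.camera_params("wrist");C=T@p['mount']
np.save("T4.npy",T);print(T[:3,3])
print(proj(p,C,cast(p,np.load("T1.npy")@p['mount'],[[251,177.2],[275,184.6]],.062)))
E
```

```text
[0.5552 0.057  0.1996]
[[252.8882 170.9682]
 [276.7762 178.3826]]
```

View pics/w4.png

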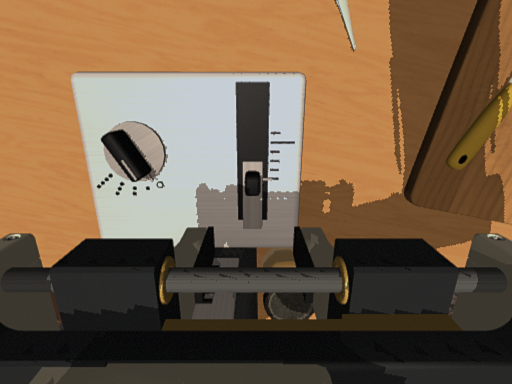

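The slide is home (pointer at 0). The dial disc is centred near (135,152). Next I locate the disc centre and the bar sides.

```bash
python3 - <<'E'
from h import *
im=cv2.imread("pics/w4.png");g=cv2.cvtColor(im,6);T=np.load("T4.npy");p=ctrl.camera_params("wrist");C=T@p['mount']
m=np.zeros(g.shape,np.uint8);m[110:188,95:172]=(g<190)[110:188,95:172]
m=cv2.morphologyEx(m,cv2.MORPH_OPEN,np.ones((9,9),np.uint8))
c=max(cv2.findContours(m,0,1)[0],key=cv2.contourArea)[:,0]
w=cast(p,C,c,.067)[:,:2]
print(cv2.boundingRect(c),cv2.minEnclosingCircle((w*1000).astype(np.float32)))
# robust circle fit, radius fixed 32
from scipy.optimize import least_squares
r=least_squares(lambda q:np.hypot(w[:,0]-q[0],w[:,1]-q[1])-.032,w.mean(0),loss='soft_l1',f_scale=.0005);print(r.x,np.median(abs(r.fun)))
d=((g<70)&(m>0)).astype(np.uint8);top=((g>20)&(g<70)&(m>0))
bc=max(cv2.findContours(d,0,1)[0],key=cv2.contourArea)[:,0]
print(cv2.approxPolyDP(bc,2.5,True)[:,0].tolist())
print(g[125:185:3,98:160:3])
cv2.imwrite("pics/d4.png",cv2.resize(im[110:200,85:185],None,fx=6,fy=6,interpolation=cv2.INTER_CUBIC))
E
```

```text
(103, 121, 64, 60) ((549.0253295898438, -71.97911071777344), 34.4165153503418)
[ 0.5486 -0.0711] 0.0004422695025217069
[[103, 136], [103, 143], [131, 180], [134, 180], [121, 159], [136, 180], [148, 173], [152, 178], [150, 166], [124, 131], [113, 131]]
[[199 200 200 201 202 204 167 155 163 157 162 163 160 166 167 151  70 208
  204 202 203]
 [199 201 200 201 205 157 164 164 160 162 158 160 164 163 162 164 167 113
  135 206 202]
 [201 202 201 207 107  66  17   5   0 104 161 162 160 161 161 163 164 164
  157  92 206]
 [202 204 146  15  21   7   3   6   5   5 114 160 160 159 163 163 159 166
  171 163 129]
 [203 145  11  36  39  19   6   4   4   3  18 163 158 161 159 162 168 168
  168 170 116]
 [202  57  22  32  37  33  17   8   6   5   1  63 160 154 164 167 165 166
  168 167 174]
 [201 208  11  25  31  38  28  12   7   3   1   1  89 166 161 163 164 166
  166 169 172]
 [201 203 143  15  28  35  39  26  10   4   7   7   5 116 163 164 163 166
  168 164 162]
 [201 203 151  84  20  28  37  38  19   6   5   2   4  37 163 163 164 164
  160 162 160]
 [199 201 161 154  33  25  32  40  33  16   3  
[... 232 characters left out ...]
0 155 154 155  85  19 169  31  37  15   9   5   5   4  68 159
  158 161 163]
 [201 202 201 203 151 157 159  26  52 152  35  33  10   8   3   6   1  89
  164 161 158]
 [201 202 201 203 170 152 154 161   9  98  96  42  27  12   6   1   2   5
  121 156 156]
 [202 202 201 202 204 170 153 150 139  11 165  44  45  22   6   4   6   3
   87 110 153]
 [201 201 201 205 133 208 166 144 153  84  23 168  34  37  16   5   1  49
   86 143 111]
 [201 202 205 205  21 205 203 198 150 154  24  53 152  40  22  15  77  88
   83 126 207]
 [199 203 136  10 208 202 200 202 204 193 166   7 125  13  79 150 137 130
   91 187 204]
 [205  54  84 205 201 202 201 200  87 206 203 197 186 204 205 205 204 204
  186 207  78]]
```

View pics/d4.png

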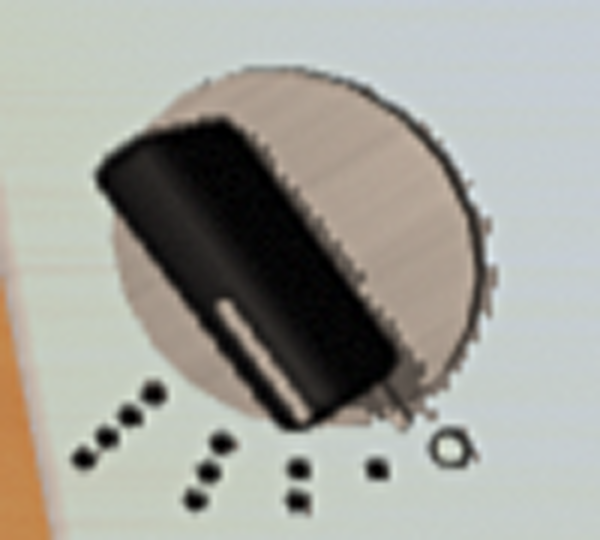

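```bash
python3 - <<'E'
from h import *
T=np.load("T4.npy");p=ctrl.camera_params("wrist");C=T@p['mount']
s=cast(p,C,[[85+225/6,110+302/6],[85+303/6,110+417/6]],.0975)[:,:2]
d=s[1]-s[0];d/=np.hypot(*d);print(s,np.degrees(np.arctan2(d[1],d[0])))
# zero ring and dot fan on deck
q=cast(p,C,np.array([[450,448],[377,469],[299,469],[222,443],[154,393]])/6+[85,110],.0605)[:,:2]
for c in([.5486,-.0715],[.547,-.074]):
    c=np.array(c);v=q-c;print(c,np.hypot(*v.T)*1000,np.degrees(np.arctan2(v[:,1],v[:,0])),"offset of stripe line mm",1000*np.cross(d,c-s[0]))
from scipy.optimize import least_squares
r=least_squares(lambda x:np.hypot(q[:4,0]-x[0],q[:4,1]-x[1])-x[2],[.5486,-.0715,.04]);print(r.x)
a=np.load("T4.npy")[:3,3]
E
```

```text
[[ 0.551  -0.0702]
 [ 0.5676 -0.0569]] 38.746019765568946
[ 0.5486 -0.0715] [43.4642 42.7796 42.9558 42.9064 42.6293] [ 40.0003  20.4332   0.8469 -18.6734 -38.4422] offset of stripe line mm 0.48866644424475014
[ 0.547 -0.074] [46.3053 45.1869 44.6612 43.7168 42.431 ] [ 41.0975  22.696    4.0251 -14.8952 -34.4517] offset of stripe line mm -0.4597625936094631
[ 0.5456 -0.0716  0.0458]<stdin>:8: DeprecationWarning: Arrays of 2-dimensional vectors are deprecated. Use arrays of 3-dimensional vectors instead. (deprecated in NumPy 2.0)
```

With the centre at (0.5485, -0.0716) the ring and dots sit at an even 43 mm radius, 19.6° apart, and rest is about 41°. Moving over and down.

apply_moves([
  {"fingers":50,"delta_pos":[5,-18,0],"angular":[0,0,-4]},
  {"fingers":50,"delta_pos":[12,-48,0],"angular":[0,0,-11]},
  {"fingers":50,"delta_pos":[20,-80,0],"angular":[0,0,-18]},
  {"fingers":50,"delta_pos":[28,-108,0],"angular":[0,0,-25]},
  {"fingers":50,"delta_pos":[32,-125,0],"angular":[0,0,-30]},
  {"fingers":50,"delta_pos":[32,-125,25],"angular":[0,0,-30]},
  {"fingers":50,"delta_pos":[32,-125,60],"angular":[0,0,-30]},
  {"fingers":50,"delta_pos":[32,-125,90],"angular":[0,0,-30]},
  {"fingers":50,"delta_pos":[32,-125,90],"angular":[0,0,-30]},
  {"fingers":50,"delta_pos":[32,-125,90],"angular":[0,0,-30]},
])

```text
clock: 9.1
tool_pos: [0.5465, -0.0726, 0.1062]
orientation: [180.0, -0.1, -138.7]
force: [0.6, 0.2, 1.0]
opening: 0.05
gripper_force: 0.0
```

```bash
python3 - <<'E'
from h import *
T=tool();im=ctrl.snapshot("wrist");cv2.imwrite("pics/w5.png",im[:,:,::-1]);p=ctrl.camera_params("wrist");C=T@p['mount']
print(T[:3,3],ctrl.get_obs()['orientation'],proj(p,C,[.5485,-.0716,.097]))
E
```

```text
[ 0.5465 -0.0726  0.1062] [-179.9708   -0.0006 -138.6909] [[252.2969 235.5404]]
```

View pics/w5.png

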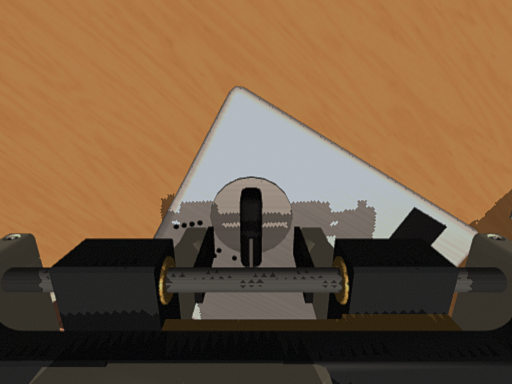

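The bar is lengthwise between the fingers, centred at about column 251. I'll make a small shift, descend and close.

apply_moves([
  {"fingers":50,"delta_pos":[-2,-1,12],"angular":[0,0,0]},
  {"fingers":40,"delta_pos":[-2,-1,26],"angular":[0,0,0]},
  {"fingers":40,"delta_pos":[-2,-1,33],"angular":[0,0,0]},
  {"fingers":40,"delta_pos":[-2,-1,33],"angular":[0,0,0]},
  {"fingers":25,"delta_pos":[-2,-1,33],"angular":[0,0,0]},
  {"fingers":10,"delta_pos":[-2,-1,33],"angular":[0,0,0]},
  {"fingers":10,"delta_pos":[-2,-1,33],"angular":[0,0,0]},
  {"fingers":10,"delta_pos":[-2,-1,33],"angular":[0,0,0]},
  {"fingers":10,"delta_pos":[-2,-1,33],"angular":[0,0,0]},
])

```text
clock: 10.05
tool_pos: [0.5498, -0.0723, 0.0741]
orientation: [-179.9, 0.0, -138.7]
force: [3.1, -3.2, -0.1]
opening: 0.0145
gripper_force: 30.0
```

apply_moves([
  {"fingers":10,"delta_pos":[0,-0.5,0],"angular":[0,0,3]},
  {"fingers":10,"delta_pos":[0,-0.5,0],"angular":[0,0,8]},
  {"fingers":10,"delta_pos":[0,-0.5,0],"angular":[0,0,14]},
  {"fingers":10,"delta_pos":[0,-0.5,0],"angular":[0,0,20]},
  {"fingers":10,"delta_pos":[0,-0.5,0],"angular":[0,0,26]},
  {"fingers":10,"delta_pos":[0,-0.5,0],"angular":[0,0,32]},
  {"fingers":10,"delta_pos":[0,-0.5,0],"angular":[0,0,38]},
  {"fingers":10,"delta_pos":[0,-0.5,0],"angular":[0,0,40]},
  {"fingers":10,"delta_pos":[0,-0.5,0],"angular":[0,0,40]},
])

```text
clock: 10.95
tool_pos: [0.5501, -0.073, 0.0741]
orientation: [-179.9, 0.1, -178.8]
force: [3.5, -6.1, -1.0]
opening: 0.0149
gripper_force: 30.0
```

apply_moves([
  {"fingers":10,"delta_pos":[-0.3,-0.6,0],"angular":[0,0,4]},
  {"fingers":10,"delta_pos":[-0.3,-0.6,0],"angular":[0,0,9]},
  {"fingers":10,"delta_pos":[-0.3,-0.6,0],"angular":[0,0,14]},
  {"fingers":10,"delta_pos":[-0.3,-0.6,0],"angular":[0,0,18]},
  {"fingers":10,"delta_pos":[-0.3,-0.6,0],"angular":[0,0,20.2]},
  {"fingers":10,"delta_pos":[-0.3,-0.6,0],"angular":[0,0,20.2]},
  {"fingers":10,"delta_pos":[-0.3,-0.6,0],"angular":[0,0,20.2]},
])

```text
clock: 11.65
tool_pos: [0.5501, -0.0734, 0.0741]
orientation: [-180.0, 0.1, 161.2]
force: [1.3, -5.2, 3.0]
opening: 0.0149
gripper_force: 30.0
```

```bash
python3 - <<'E'
from h import *
o=ctrl.get_obs();print(o['moment'],o['joint_pos'],o['orientation'])
im=ctrl.snapshot("wrist")[:,:,::-1];cv2.imwrite("pics/w6.png",im);s=ctrl.snapshot("scene")[:,:,::-1]
f=lambda a:cv2.resize(a,(390,390),interpolation=cv2.INTER_CUBIC)
cv2.imwrite("pics/p6.png",np.hstack([f(im[130:270,185:325]),f(s[160:290,215:345])]))
E
```

```text
[-2.0084 -0.3547  0.1491] [  12.653    17.845   -25.7196    0.0659  -46.4052 -121.5234] [-179.975     0.0507  161.1751]
```

View pics/p6.png

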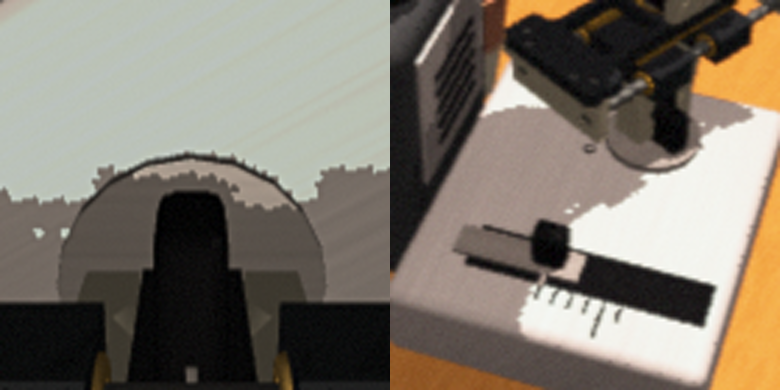

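The bar sits square in the pads at -18.8°, which is the third click: 60.1° turned, with a spring moment of 0.15 N m. The slide is at home and the mug and jar are untouched. I'll hold briefly and then hand in.

apply_moves([
  {"fingers":10,"delta_pos":[0,0,0],"angular":[0,0,0]},
  {"fingers":10,"delta_pos":[0,0,0],"angular":[0,0,0]},
  {"fingers":10,"delta_pos":[0,0,0],"angular":[0,0,0]},
  {"fingers":10,"delta_pos":[0,0,0],"angular":[0,0,0]},
  {"fingers":10,"delta_pos":[0,0,0],"angular":[0,0,0]},
])

```text
clock: 12.25
tool_pos: [0.5501, -0.0734, 0.074]
orientation: [-180.0, 0.0, 161.2]
force: [0.7, -6.6, 2.5]
opening: 0.0143
gripper_force: 30.0
```

```bash
python3 -c "
from plant import ctrl
o=ctrl.get_obs();print(o['orientation'],o['gripper_force'],o['force']);print(ctrl.close_job())"
```

```text
[-1.79974294e+02  4.83502229e-02  1.61179929e+02] 30.003440380096436 [ 0.67258585 -6.58138887  2.47736676]
the job is handed in; nothing more can be done
None
```

I pulled the dose slide to the long line (about 40 mm), held it there for over a second and let it back home, then turned the dial to the third click; the job was handed in at about 12 s with the gripper still holding it there, and the mug and jar were not touched.

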